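# Wedge the drifting cupboard door shut

### The job

The catch of the small white cupboard is broken and its door keeps drifting open. Take the wooden wedge, put its thin end under the door in the half away from the hinges and gently tap it in, so that it swings the door fully shut and then jams it there, the door lifted about 2 mm on its loose hinges (never as much as 3.5 mm, and never slam the door). Then let go and leave the other kitchen things where they stand.

Things in the scene. Friction and masses are not known exactly. Their poses are not given: they have to be found in the camera images.
- cupboard: Small white counter cupboard, 200 deep (x), 250 wide (y), 270 mm high, fixed. Origin: centre of its footprint on the counter; front looks along its own -x. It stands on four round legs 24 mm thick, 42 mm high, all within 30 mm of its sides: the space under it is open between them. Door hinges on its +y side (hinge line x = -101, y = +128 mm), free edge at -y.
- door_foot (a point): Fixed point on the counter below the front face of the SHUT door, 70 mm to -y of the cupboard's middle line (cupboard x = -118, y = -70 mm), a good place for the wedge; axes as the cupboard. Door panel 240 wide (shut: y = +115 to -125 mm), 250 high, 16 mm thick, no handle sticking out. The gap between counter and its lower edge is 7 to 15 mm: not measured, to be found by touch.
- door (a joint): Swing angle of that door, rad: 0 is fully shut (a firm stop), growing as the free edge swings out to the cupboard's -x side. A worn weak spring drifts it open to about 0.35 rad; about 2 N at the free half pushes it shut, and it reopens when let go.
- door_lift (a joint): How far the door is lifted on its loose hinges, m: 0 hanging free, limit 0.008; noisy. Door 0.55 kg, plus a spring of 2.5 N per mm of lift. Driving the wedge 8 mm lifts it about 1 mm; lifting begins at a push of about 4 to 9 N and takes about 11 to 17 N at 2 mm.
- wedge: Loose brown wooden wedge, 190 long (x), 40 wide (y), 0.11 kg, lying flat. Origin: centre of its underside. Thin end to +x, 4 mm thick there; its top rises evenly, 1 in 8, to 26 mm at 176 mm from the thin end, then is level for the last 14 mm. Friction on wood and counter is about 0.5 to 0.7, so it holds by itself once jammed.
- wedge_tip (a point): Middle of the wedge's thin end, at its underside (x = +95 mm).
- wedge_grip (a point): A good place to grip the wedge across its 40 mm width: 150 mm behind the thin end, 12 mm above its underside; the top is 23 mm high there. Held here the gripper stays clear of the door.
- brush: Loose wooden washing-up brush, 190 mm long, lying beside the wedge. Leave alone. Origin: middle of its length, underside; handle to -x.
- mug: White mug, 80 mm wide, 95 mm high. Leave alone. Origin: centre of its base.
- bowl: Blue bowl, 150 mm wide, 65 mm high. Leave alone. Origin: centre of its base.
- soda: Brown bottle with red cap, 66 mm wide, 210 mm high. Leave alone. Origin: centre of its base.
- soap: Blue soap bottle, 60 mm wide, 160 mm high. Leave alone. Origin: centre of its base.
- tin: Food tin with green label, 70 mm wide, 100 mm high. Leave alone. Origin: centre of its base.
- jar: Glass jar with yellow lid, 60 mm wide, 90 mm high, standing on top of the cupboard. Leave alone. Origin: centre of its base.

How it is judged:
By the outcome, as a careful person would: the job done as asked, in the order asked, and still so for the second after the job is handed in, with the robot touching nothing.
It also fails if it takes over 54 s, if anything falls off the work surface, if the arm or the gripper's body presses on something with over 40 N, if the wrist force passes 120 N, or if a joint passes its speed limit or range.

### The arm

A 6-joint arm with a two-finger parallel gripper is mounted at the origin on the work surface. World frame = base frame: x ahead of the robot, y to its left, z up, the work surface at z = 0. Lengths are in mm, angles in rad, forces in N, time in s.
With the tool pointing down it reaches from about 425 to 950 mm from the base axis. Payload 3.5 kg.
Tool frame: the origin (TCP) lies on the centre line of the jaws, within the pads' length; the fingertips stand 22 mm ahead of it and the grasp point (between the pads) lies 3 mm ahead of it; z points along the fingers, y is the line along which they close (so a half turn about z gives the same grasp; the last joint's range is limited). The gripper opens to 85 mm and grips with 20 to 120 N. Pads are 22 mm wide; open, the fingers measure 114 mm over their backs; the gripper's body (76 mm by 85 mm) begins 54 mm behind the grasp point. The pads swing forward as they close: fully open they stand 13 mm farther back than shut.
Start: joints at [-1.334, 0.286, 1.577, -0, 1.279, -0.15], TCP at [254.65, -625.108, 253.325] pointing down, gripper open.
Joint ranges: [-2.77, 2.77], [-0.9, 2.22], [0.21, 2.48], [-1.53, 4.67], [0.24, 2.81], [-2.84, 2.84]. Speed limits (rad/s): [2.79, 2.79, 3.14, 3.14, 3.14, 3.14].

### API

Orientations are given as a unit quaternion [x, y, z, w].
In Python, from cell import ctrl, camrig, order, monitor gives the robot as it stands (ctrl), with the cameras (camrig), the job (order) and the readings (monitor).
- The arm moves only by the shell command python3 jog.py, which reads ROWS from standard input. ROWS is a JSON list of rows, 1 to 12 of them, each an object with the fields rotvec (a list: a rotation vector rx, ry, rz in normalised numbers (1 is 2 rad)), xyz (a list: dx, dy, dz in shares of the most that a row can go, 1 being 50 mm), finger_gap (the finger opening in mm); a field left out counts as zero (the opening has to be given); each row shifts and turns the commanded pose from where the row before left it, along the tool's axes as they then stand; what a row does not reach is not made up. A row lasts 1/10 s, in which the tool goes at most 50 mm and 0.15 rad, less where a joint would pass 70% of its speed; a pose out of reach is approached as far as the arm can. The fingers move at their own pace and stop on an object; the grip force is fixed at half the most. Time passes only in rows, so rows that do not move let the fingers close. It prints the time, the measured TCP pose, the force, the opening and the grip force at its end. Input that does not fit is refused with a message, and nothing moves.
- monitor.get_state(): the state, without advancing time (a new reading comes with each control period).
- camrig.camera(name): name is "side" or "top" or "wrist"; returns a dict with "frame" (420x560x3 uint8, blue, green, red), "intrinsics" (3x3 intrinsics, pixels), "distortion" ([k1, k2, p1, p2, k3] as OpenCV has them; the pictures are not rectified), "rvec" (rotation vector, rad) and "tvec" (3), from world to camera coordinates, as OpenCV has them; the wrist camera has in their place "mount" (4x4, takes a point from camera to tool coordinates, whose origin is the TCP and whose axes are the flange's). Camera axes: x right, y down, z forward; pixel columns grow to the right and rows downward; lengths in mm; the calibration is good to about 2 mm. A picture is of the moment at which its call begins: read the wrist's pose just before it. There is no depth.
- order.finish_job(): hands the job in; it is judged then, once.
The state is a dict: "t": time; "joints": joint angles; "dq": joint speeds; "joint_torque": joint torques, N m; "position": TCP position; "tool_rot": TCP orientation; "contact_force": force on the tool from outside, world axes, zero at the start; "ft_torque": the same for the moment, N m; "gripper_width": finger opening in mm; "grip_force": force on a finger pad.
Only numpy, scipy, OpenCV 4.12 (cv2) and the standard library are available. Lean on these libraries where they do the work, as an engineer would, in place of code of your own. Each camera call takes 0.05 s, during which the arm holds its last target. There are 200 camera calls.

## Working session

There is one attempt and no reset: what is moved stays moved. The work goes in short steps, Python scripts to look and compute and a shell command to move; the robot and the scene stay as the last step left them, time stands still between calls to the robot, and variables do not carry over. Pictures are saved under pics/ and viewed, at most 10 in all, crops included, and the job is handed in when it is done.

```bash
ls; mkdir -p pics
python3 - <<'E'
from cell import ctrl, camrig, order, monitor
import cv2,json
s=monitor.get_state();print(s)
for n in("top","side"):
    c=camrig.camera(n);cv2.imwrite(f"pics/{n}0.png",c["frame"])
    print(n,c["intrinsics"],c["distortion"],c["rvec"],c["tvec"])
E
```

```text
cell.py
jog.py
pics
{'t': 0.0, 'joints': array([-1.33401913e+00,  2.87168745e-01,  1.57817330e+00, -1.50870002e-05,
        1.27860400e+00, -1.50002755e-01]), 'dq': array([-0.00044184,  0.00062943, -0.0003591 , -0.00074724,  0.00019027,
        0.00078732]), 'joint_torque': array([-2.04452981e-04, -4.05981088e+01, -2.92624193e+01, -1.82135796e-04,
        5.88728028e-03,  1.86964215e-06]), 'position': array([ 254.49446389, -624.53208705,  251.94707155]), 'tool_rot': array([ 9.81357268e-01,  1.92188784e-01, -5.82520049e-05, -1.17527638e-03]), 'contact_force': array([-0.55827946, -0.45906545,  0.5367355 ]), 'ft_torque': array([ 0.03322396, -0.06032523,  0.03397433]), 'grip_force': 0.0, 'gripper_width': 85.60705024461345}
top [[474.35770329   0.         288.09620978]
 [  0.         474.35770329 208.30130591]
 [  0.           0.           1.        ]] [-0.06827284  0.          0.          0.          0.        ] [ 2.1392577  -2.1327107   0.14273733] [  35.77490845  622.16228243 1157.23604406]
side [[477.39417459   0.         277.09242352]
 [  0.         477.39417459 210.95363234]
 [  0.           0.           1.        ]] [-0.04674394  0.          0.          0.          0.        ] [ 1.06542491 -2.57469517  0.85115839] [ 479.46623703  435.70457713 1230.76234728]
```

View pics/top0.png

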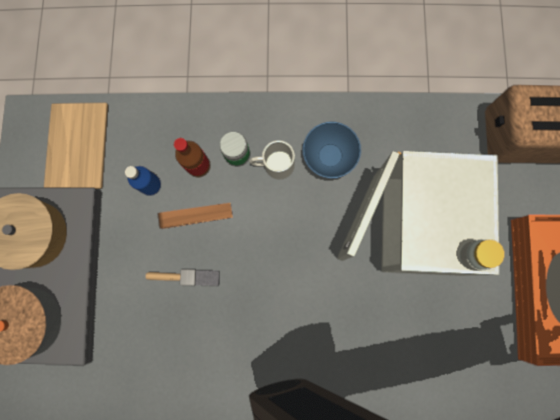

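View pics/side0.png

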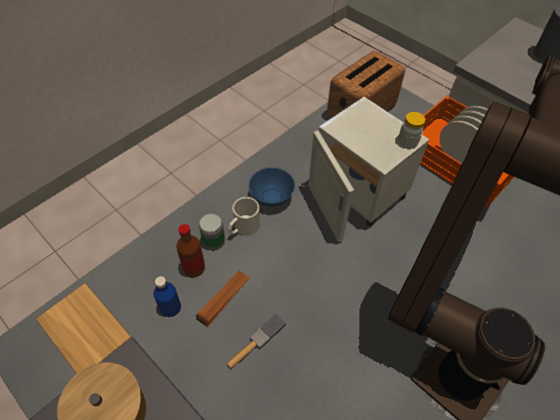

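The top view shows the wedge at about (160,220) to (232,210), thick end on the left. The brush is at (147-218, 277). The cupboard top spans (402,153) to (498,272), and the door is open from the hinge at (397,153) to the free edge at (345,255). The side view agrees: the wedge's thick end face is at (203,320). Next I'll measure these.

```bash
cat > h.py <<'E'
import numpy as np,cv2
from scipy.spatial.transform import Rotation as R
def ray(c,px):
    K,d=np.array(c["intrinsics"]),np.array(c["distortion"])
    Rm=cv2.Rodrigues(np.array(c["rvec"]))[0]
    u=cv2.undistortPoints(np.array(px,float).reshape(-1,1,2),K,d).reshape(-1,2)
    D=np.c_[u,np.ones(len(u))]@Rm
    return -Rm.T@np.array(c["tvec"]).ravel(),D
def plane(c,px,z):
    o,D=ray(c,px);return o+D*((z-o[2])/D[:,2])[:,None]
def proj(c,P):
    return cv2.projectPoints(np.array(P,float).reshape(-1,1,3),np.array(c["rvec"]),np.array(c["tvec"]),np.array(c["intrinsics"]),np.array(c["distortion"]))[0].reshape(-1,2)
def big(m,roi):
    x0,y0,x1,y1=roi;k=np.zeros_like(m);k[y0:y1,x0:x1]=m[y0:y1,x0:x1]
    return max(cv2.findContours(k,cv2.RETR_EXTERNAL,cv2.CHAIN_APPROX_NONE)[0],key=cv2.contourArea)
E
python3 - <<'E'
from h import *
from cell import ctrl, camrig, order, monitor
np.set_printoptions(precision=1,suppress=True)
c=camrig.camera("top");f=c["frame"];hsv=cv2.cvtColor(f,cv2.COLOR_BGR2HSV)
m=cv2.inRange(hsv,(0,90,50),(20,255,255))
k=big(m,(150,198,245,235));b=cv2.boxPoints(cv2.minAreaRect(k));print("wedge px",b)
print(plane(c,b,0));print(plane(c,b,26))
# cupboard top z=270
m=cv2.inRange(f,(150,150,150),(255,255,255))
k=big(m,(399,140,510,285));k=cv2.convexHull(k);b=cv2.boxPoints(cv2.minAreaRect(k));print("cup px",b,cv2.contourArea(k))
P=plane(c,b,270);print(P,P.mean(0));print(np.linalg.norm(np.diff(P,axis=0),axis=1))
big4=cv2.resize(f[140:290,150:510],None,fx=2.2,fy=2.2,interpolation=cv2.INTER_CUBIC);cv2.imwrite("pics/crop1.png",big4)
c=camrig.camera("side");f=c["frame"];big4=cv2.resize(f[255:335,185:265],None,fx=6,fy=6,interpolation=cv2.INTER_CUBIC);cv2.imwrite("pics/crop2.png",big4)
E
```

```text
wedge px [[157.7 212.5]
 [229.6 201.4]
 [232.  217.2]
 [160.1 228.2]]
[[617.2 385.5   0. ]
 [647.2 193.7   0. ]
 [605.3 186.4   0. ]
 [575.2 377.1   0. ]]
[[613.5 377.8  26. ]
 [642.9 190.   26. ]
 [601.8 182.8  26. ]
 [572.4 369.6  26. ]]
cup px [[400.9 272.4]
 [403.  150.8]
 [500.1 152.5]
 [498.  274.1]] 11444.0
[[ 457.6 -195.   270. ]
 [ 711.2 -207.3  270. ]
 [ 708.8 -414.4  270. ]
 [ 453.7 -394.2  270. ]] [ 582.8 -302.7  270. ]
[253.9 207.1 255.8]
```

View pics/crop1.png

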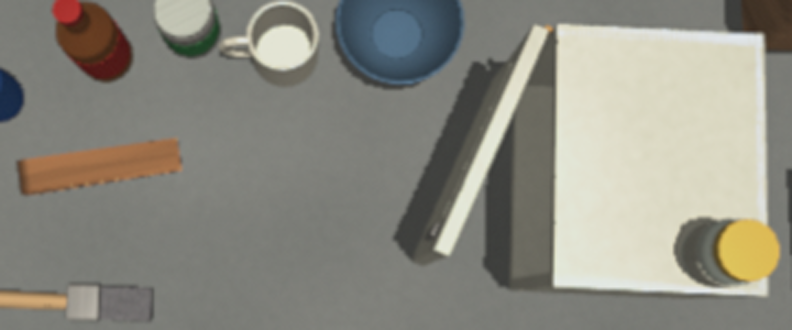

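View pics/crop2.png

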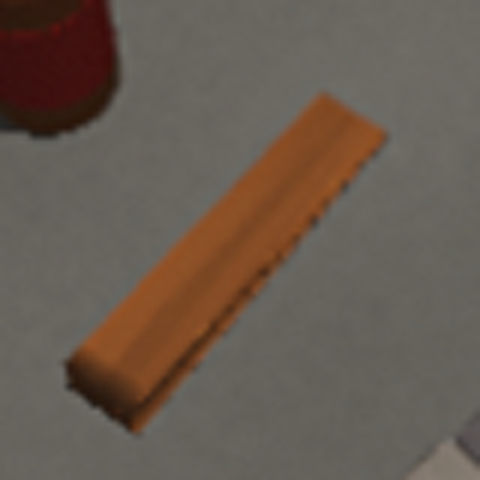

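The top crop shows the cupboard's top-face corners at crop pixels (555,25), (553,287), (764,33) and (767,295). The wedge's thin end is at crop x≈181 and its thick end at x≈20. The side crop confirms the thick end is the one facing the robot's far left. Next I'll refine the positions with both cameras.

Run:
```python
from h import *
from cell import ctrl, camrig, order, monitor
np.set_printoptions(precision=1,suppress=True)
c=camrig.camera("top");s=camrig.camera("side")
q=np.array([[555,25],[553,287],[767,295],[764,33]])/2.2+[150,140]
P=plane(c,q,270);print("cup",P,P.mean(0));print("in side",proj(s,P))
for a,b in((0,1),(3,2)): d=P[a]-P[b];print("y yaw",np.degrees(np.arctan2(d[1],d[0])),np.linalg.norm(d))
for a,b in((3,0),(2,1)): d=P[a]-P[b];print("x yaw",np.degrees(np.arctan2(d[1],d[0])),np.linalg.norm(d))
# side: fit white top face
f=s["frame"];m=cv2.inRange(f,(140,140,140),(255,255,255));k=big(m,(310,90,435,180));a=cv2.approxPolyDP(cv2.convexHull(k),4,True).reshape(-1,2);print("side top",a);print(plane(s,a,270))
# wedge in side
hsv=cv2.cvtColor(f,cv2.COLOR_BGR2HSV);m=cv2.inRange(hsv,(0,90,40),(20,255,255));k=big(m,(195,265,255,330))
a=cv2.approxPolyDP(cv2.convexHull(k),2,True).reshape(-1,2);print("side wedge",a);print(plane(s,a,4));print(plane(s,a,26))
# wedge in top
t=c["frame"];hsv=cv2.cvtColor(t,cv2.COLOR_BGR2HSV);m=cv2.inRange(hsv,(0,90,40),(20,255,255));k=big(m,(150,198,245,235))
a=cv2.approxPolyDP(cv2.convexHull(k),2,True).reshape(-1,2);print("top wedge",a);print(plane(c,a,4));print(plane(c,a,26))
print("camc",ray(c,[[0,0]])[0])
```

```text
cup [[ 710.  -205.7  270. ]
 [ 461.5 -196.1  270. ]
 [ 453.7 -395.5  270. ]
 [ 703.2 -407.9  270. ]] [ 582.1 -301.3  270. ]
in side [[319.2 126.4]
 [385.4 174.2]
 [429.2 138.8]
 [364.1  95.7]]
y yaw -2.23115168633906 248.64936304231892
y yaw -2.8538678467864966 249.83340702886792
x yaw -91.91609449712088 202.3216236051521
x yaw -92.2474477062192 199.6033251602054
side top [[320 125]
 [364  97]
 [428 139]
 [384 173]]
[[ 712.4 -211.9  270. ]
 [ 699.7 -402.9  270. ]
 [ 455.7 -392.1  270. ]
 [ 466.8 -196.6  270. ]]
side wedge [[248 276]
 [208 326]
 [197 319]
 [197 313]
 [237 271]]
[[609.9 187.1   4. ]
 [574.2 371.2   4. ]
 [611.3 379.4   4. ]
 [625.1 368.    4. ]
 [645.  198.7   4. ]]
[[600.6 194.7  26. ]
 [565.5 375.5  26. ]
 [601.9 383.6  26. ]
 [615.5 372.4  26. ]
 [635.  206.1  26. ]]
top wedge [[230 204]
 [231 217]
 [160 227]
 [158 214]
 [162 212]]
[[639.7 192.    4. ]
 [605.1 188.5   4. ]
 [578.  376.4   4. ]
 [612.6 383.3   4. ]
 [618.  372.8   4. ]]
[[636.2 188.8  26. ]
 [602.2 185.5  26. ]
 [575.6 370.   26. ]
 [609.6 376.8  26. ]
 [614.9 366.4  26. ]]
camc [ 442.4   17.7 1237.6]
```

The manual's scale: shifts go in shares of 50 mm and turns go in shares of 2 rad. Converting my numbers, -20 mm is -0.4, -10 mm is -0.2, -0.1358 rad is -0.0679.

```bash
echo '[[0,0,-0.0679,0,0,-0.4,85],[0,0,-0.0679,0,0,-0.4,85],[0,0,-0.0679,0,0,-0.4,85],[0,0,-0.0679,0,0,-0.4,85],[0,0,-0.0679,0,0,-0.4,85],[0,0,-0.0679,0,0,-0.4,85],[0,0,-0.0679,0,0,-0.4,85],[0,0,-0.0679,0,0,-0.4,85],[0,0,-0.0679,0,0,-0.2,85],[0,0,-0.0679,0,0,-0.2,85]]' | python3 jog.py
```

```text
refused: ROWS must be a list of objects, one for each row. Nothing was moved.
```

I used the wrong layout. The manual says a list of objects, one for each row; once more.

```bash
echo '[{"rotvec": [0,0,-0.0679],"xyz": [0,0,-0.4],"finger_gap": 85},{"rotvec": [0,0,-0.0679],"xyz": [0,0,-0.4],"finger_gap": 85},{"rotvec": [0,0,-0.0679],"xyz": [0,0,-0.4],"finger_gap": 85},{"rotvec": [0,0,-0.0679],"xyz": [0,0,-0.4],"finger_gap": 85},{"rotvec": [0,0,-0.0679],"xyz": [0,0,-0.4],"finger_gap": 85},{"rotvec": [0,0,-0.0679],"xyz": [0,0,-0.4],"finger_gap": 85},{"rotvec": [0,0,-0.0679],"xyz": [0,0,-0.4],"finger_gap": 85},{"rotvec": [0,0,-0.0679],"xyz": [0,0,-0.4],"finger_gap": 85},{"rotvec": [0,0,-0.0679],"xyz": [0,0,-0.2],"finger_gap": 85},{"rotvec": [0,0,-0.0679],"xyz": [0,0,-0.2],"finger_gap": 85}]' | python3 jog.py
```

```text
t: 1.3
position: [254.7, -625.1, 434.4]
tool_rot: [0.641, 0.768, -0.0, 0.0]
contact_force: [0.1, -0.3, -0.2]
gripper_width: 85.2
grip_force: 0.0
```

To row units: 40 mm is 0.8, 23.2 mm is 0.464.

```bash
echo '[{"xyz": [0.8,0.464,0],"finger_gap": 85},{"xyz": [0.8,0.464,0],"finger_gap": 85},{"xyz": [0.8,0.464,0],"finger_gap": 85},{"xyz": [0.8,0.464,0],"finger_gap": 85},{"xyz": [0.8,0.464,0],"finger_gap": 85},{"xyz": [0.8,0.464,0],"finger_gap": 85},{"xyz": [0.8,0.464,0],"finger_gap": 85},{"xyz": [0.8,0.464,0],"finger_gap": 85},{"xyz": [0.8,0.464,0],"finger_gap": 85},{"xyz": [0.8,0.464,0],"finger_gap": 85},{"xyz": [0.8,0.464,0],"finger_gap": 85},{"xyz": [0.8,0.464,0],"finger_gap": 85}]' | python3 jog.py && echo '[{"xyz": [0.8,0.464,0],"finger_gap": 85},{"xyz": [0.8,0.464,0],"finger_gap": 85},{"xyz": [0.8,0.464,0],"finger_gap": 70},{"xyz": [0.8,0.464,0],"finger_gap": 70},{"xyz": [0.8,0.464,0],"finger_gap": 70},{"xyz": [0.8,0.464,0],"finger_gap": 70},{"xyz": [0.8,0.464,0],"finger_gap": 70},{"xyz": [0.8,0.464,0],"finger_gap": 70},{"xyz": [0.8,0.464,0],"finger_gap": 70},{"xyz": [0.8,0.464,0],"finger_gap": 70},{"finger_gap": 70},{"finger_gap": 70}]' | python3 jog.py
```

```text
t: 2.5
position: [445.9, -102.2, 433.6]
tool_rot: [0.643, 0.766, 0.0, 0.001]
contact_force: [1.1, -0.7, -0.2]
gripper_width: 85.0
grip_force: 0.0
t: 3.7
position: [605.0, 330.9, 431.9]
tool_rot: [0.642, 0.766, -0.001, -0.0]
contact_force: [0.1, -0.2, -0.2]
gripper_width: 70.4
grip_force: 0.0
```

```bash
echo '[{"xyz": [0.12,-0.1,0.8],"finger_gap": 70},{"xyz": [0,0,0.9],"finger_gap": 70},{"xyz": [0,0,0.9],"finger_gap": 70},{"xyz": [0,0,0.9],"finger_gap": 70},{"xyz": [0,0,0.9],"finger_gap": 70},{"xyz": [0,0,0.6],"finger_gap": 70},{"finger_gap": 70},{"finger_gap": 70}]' | python3 jog.py
python3 - <<'E'
from h import *
from cell import ctrl, camrig, order, monitor
np.set_printoptions(precision=1,suppress=True)
s=monitor.get_state();c=camrig.camera("wrist");f=c["frame"];cv2.imwrite("pics/w1.png",f)
M=np.array(c["mount"]);print(M)
T=np.eye(4);T[:3,:3]=R.from_quat(s["tool_rot"]).as_matrix();T[:3,3]=s["position"]
W=np.linalg.inv(T@M);c["rvec"]=cv2.Rodrigues(W[:3,:3])[0];c["tvec"]=W[:3,3]
hsv=cv2.cvtColor(f,cv2.COLOR_BGR2HSV);m=cv2.inRange(hsv,(3,90,40),(20,255,255));k=big(m,(0,0,560,420))
a=cv2.approxPolyDP(cv2.convexHull(k),4,True).reshape(-1,2);print(a,cv2.contourArea(k));print(plane(c,a,4));print(plane(c,a,26));print(plane(c,a,0))
print(s["position"])
E
```

```text
t: 4.5
position: [599.4, 334.1, 184.6]
tool_rot: [0.643, 0.765, 0.0, 0.0]
contact_force: [0.5, 0.3, 1.1]
gripper_width: 70.3
grip_force: 0.0
[[  -0.    -1.    -0.3   67.9]
 [   1.    -0.     0.     0.7]
 [  -0.    -0.3    1.  -121.3]
 [   0.     0.     0.     1. ]]
[[293 150]
 [290 324]
 [256 325]
 [251 152]] 7083.0
[[611.4 379.7   4. ]
 [643.6 193.6   4. ]
 [606.8 186.    4. ]
 [572.9 371.1   4. ]]
[[609.7 381.3  26. ]
 [639.6 208.7  26. ]
 [605.5 201.7  26. ]
 [574.  373.3  26. ]]
[[611.7 379.4   0. ]
 [644.4 190.9   0. ]
 [607.1 183.1   0. ]
 [572.7 370.8   0. ]]
[599.4 334.1 184.6]
```

View pics/w1.png

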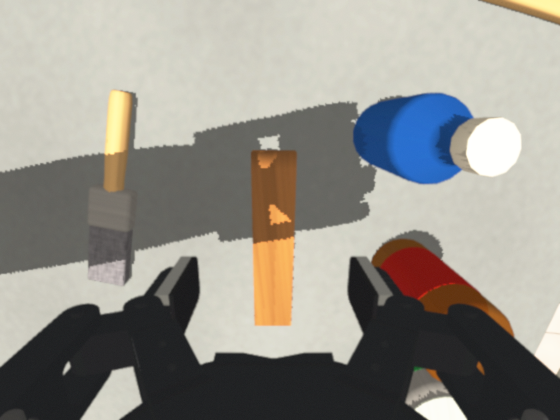

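The wrist view shows the wedge upright between the fingers, thick end at (274,151) and thin end at (273,325). Casting rays gives the tip at (625,190), a length of 190, and the grip point at about (599,338). The bottles are clear on the right, so I'll descend.

To row units: 40 mm is 0.8, 30 mm is 0.6.

```bash
echo '[{"xyz": [0.08,0,0.6],"finger_gap": 58},{"xyz": [0,0,0.8],"finger_gap": 58},{"xyz": [0,0,0.8],"finger_gap": 58},{"xyz": [0,0,0.5],"finger_gap": 58},{"xyz": [0,0,0.3],"finger_gap": 58},{"xyz": [0,0,0.06],"finger_gap": 58},{"finger_gap": 58},{"finger_gap": 58}]' | python3 jog.py
```

```text
t: 5.35
position: [600.2, 339.7, 33.3]
tool_rot: [0.643, 0.766, 0.002, 0.001]
contact_force: [-1.0, 1.1, 1.2]
gripper_width: 58.0
grip_force: 0.0
```

To row units: 3 mm is 0.06, 2 mm is 0.04.

```bash
echo '[{"xyz": [0,0,0.06],"finger_gap": 55},{"xyz": [0,0,0.06],"finger_gap": 55},{"xyz": [0,0,0.04],"finger_gap": 55},{"finger_gap": 55}]' | python3 jog.py && echo '[{"finger_gap": 40},{"finger_gap": 30},{"finger_gap": 30},{"finger_gap": 30},{"finger_gap": 30},{"finger_gap": 30}]' | python3 jog.py
```

```text
t: 5.75
position: [598.0, 338.8, 21.8]
tool_rot: [0.643, 0.766, -0.0, -0.0]
contact_force: [0.6, -0.1, 0.0]
gripper_width: 55.0
grip_force: 0.0
t: 6.35
position: [598.5, 339.0, 22.5]
tool_rot: [0.643, 0.766, 0.0, 0.0]
contact_force: [-0.1, -0.2, 2.0]
gripper_width: 38.4
grip_force: 62.2
```

The wedge is gripped. I'll lift it 60 mm, turn it into line with the cupboard and carry it to the approach point.

To row units: -40 mm is -0.8, -34 mm is -0.68, 0.055 rad is 0.0275.

```bash
echo '[{"xyz": [0,0,-0.2],"finger_gap": 30},{"rotvec": [0,0,0.025],"xyz": [0,0,-0.5],"finger_gap": 30},{"rotvec": [0,0,0.0275],"xyz": [0,0,-0.5],"finger_gap": 30},{"rotvec": [0,0,0.0275],"finger_gap": 30},{"rotvec": [0,0,0.0275],"finger_gap": 30},{"xyz": [-0.4,-0.08,0],"finger_gap": 30},{"xyz": [-0.68,-0.16,0],"finger_gap": 30},{"xyz": [-0.8,-0.18,0],"finger_gap": 30},{"xyz": [-0.8,-0.18,0],"finger_gap": 30},{"xyz": [-0.8,-0.18,0],"finger_gap": 30},{"xyz": [-0.8,-0.18,0],"finger_gap": 30},{"xyz": [-0.6,-0.16,0],"finger_gap": 30}]' | python3 jog.py && echo '[{"xyz": [-0.3,-0.08,0],"finger_gap": 30},{"finger_gap": 30},{"finger_gap": 30}]' | python3 jog.py
python3 - <<'E'
from h import *
from cell import ctrl, camrig, order, monitor
np.set_printoptions(precision=1,suppress=True)
s=monitor.get_state();z0=s["position"][2]-23
for n in("top","side"):
    c=camrig.camera(n);f=c["frame"];hsv=cv2.cvtColor(f,cv2.COLOR_BGR2HSV);m=cv2.inRange(hsv,(3,90,40),(20,255,255))
    p=proj(c,[[525,10,z0]])[0];x,y=int(p[0]),int(p[1]);print(n,p)
    k=big(m,(x-60,y-60,x+60,y+60));a=cv2.approxPolyDP(cv2.convexHull(k),2.5,True).reshape(-1,2)
    print(a);print(plane(c,a,z0+4))
    cv2.imwrite(f"pics/{n}1.png",cv2.resize(f[y-100:y+100,x-100:x+165],None,fx=3,fy=3))
print(s["position"],s["tool_rot"])
E
```

```text
t: 7.55
position: [531.3, 95.5, 82.5]
tool_rot: [0.722, 0.692, -0.0, -0.0]
contact_force: [0.1, -0.1, -1.2]
gripper_width: 39.0
grip_force: 62.0
t: 7.85
position: [528.1, 83.0, 82.7]
tool_rot: [0.722, 0.692, 0.0, 0.0]
contact_force: [-0.6, -0.2, -0.9]
gripper_width: 38.8
grip_force: 62.1
top [299.  246.2]
[[292 238]
 [331 240]
 [329 255]
 [291 253]]
[[545.1  27.4  63.7]
 [540.3 -69.2  63.7]
 [503.3 -64.   63.7]
 [507.9  29.8  63.7]]
side [311.4 247.2]
[[273 208]
 [302 187]
 [370 194]
 [370 222]
 [315 234]]
[[ 702.9   -9.    63.7]
 [ 696.8 -133.7   63.7]
 [ 525.7 -266.1   63.7]
 [ 458.4 -180.4   63.7]
 [ 547.   -29.5   63.7]]
[528.1  83.   82.7] [0.7 0.7 0.  0. ]
```

View pics/top1.png

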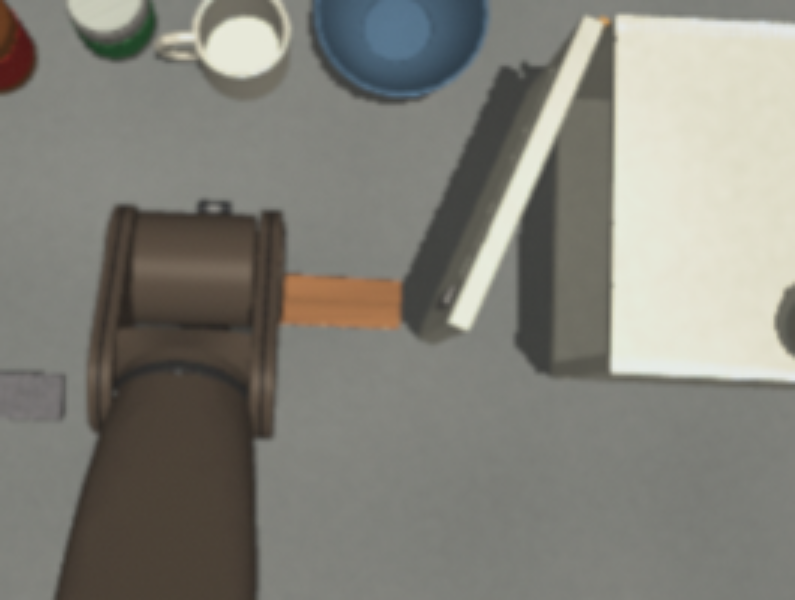

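The top crop shows the held wedge with its tip at crop (401,303), in line but close to the open door at (430,340). The wrist overhangs the wedge, so I'll check its clearance to the door in the side view.

View pics/side1.png

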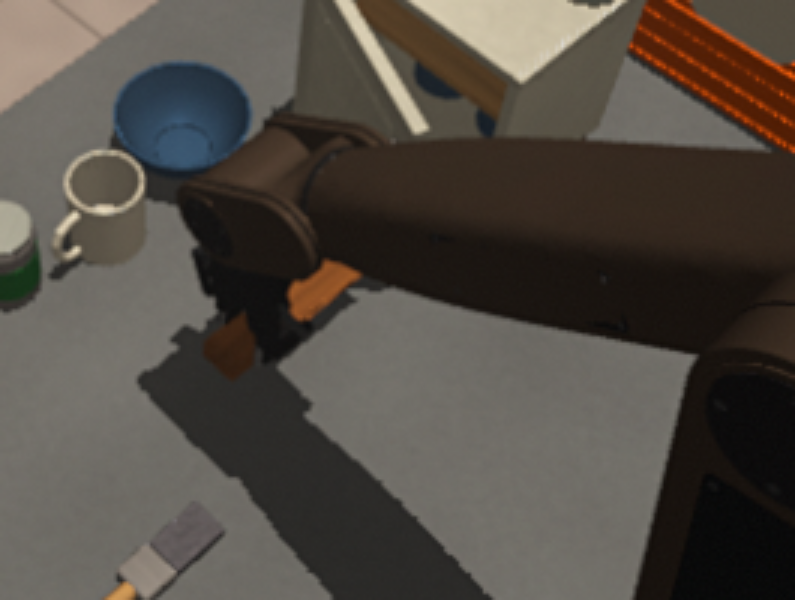

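To row units: 25 mm is 0.5, 20 mm is 0.4.

```bash
echo '[{"xyz": [0.3,0,0],"finger_gap": 30},{"xyz": [0.3,0,0.4],"finger_gap": 30},{"xyz": [0,0,0.5],"finger_gap": 30},{"xyz": [0,0,0.2],"finger_gap": 30},{"finger_gap": 30}]' | python3 jog.py
python3 - <<'E'
from h import *
from cell import ctrl, camrig, order, monitor
np.set_printoptions(precision=1,suppress=True)
c=camrig.camera("top")
# crop top1 origin: (299-100,246-100)
q=np.array([[449,327],[470,330],[588,16],[608,22]])/3+[199,146];P=plane(c,q,262);print(P)
for i,j in((2,0),(3,1)):
    d=P[j]-P[i];print(np.linalg.norm(d),np.degrees(np.arctan2(d[1],d[0])))
E
```

```text
t: 8.45
position: [527.4, 113.7, 25.4]
tool_rot: [0.721, 0.693, -0.002, -0.002]
contact_force: [0.2, 0.2, -1.5]
gripper_width: 38.7
grip_force: 62.0
[[ 493.1  -90.5  262. ]
 [ 491.  -104.8  262. ]
 [ 712.2 -192.1  262. ]
 [ 707.9 -206.1  262. ]]
241.54606313894527 155.11658612155713
239.34274422212428 154.9460334792964
```

The door is open about 0.40 rad, measured at 241 mm long, which matches. Its lower edge crosses the wedge line at y≈-103. The wrist is low enough to meet the door if the wedge has to go deep, so I'll watch that. Now I'll lower gently to the counter.

To row units: 2 mm is 0.04, 1 mm is 0.02.

```bash
for i in 1; do echo '[{"xyz": [0,0,0.04],"finger_gap": 30},{"xyz": [0,0,0.02],"finger_gap": 30},{"finger_gap": 30},{"finger_gap": 30}]' | python3 jog.py; echo '[{"xyz": [0,0,0.02],"finger_gap": 30},{"finger_gap": 30},{"finger_gap": 30}]' | python3 jog.py; done
```

```text
t: 8.9
position: [529.4, 112.5, 24.9]
tool_rot: [0.722, 0.692, 0.0, 0.0]
contact_force: [-0.5, -0.5, -1.0]
gripper_width: 38.5
grip_force: 62.0
t: 9.2
position: [529.0, 112.5, 23.3]
tool_rot: [0.721, 0.692, -0.0, -0.0]
contact_force: [0.6, 0.8, -1.7]
gripper_width: 38.5
grip_force: 62.0
```

To row units: 0.7 mm is 0.014.

```bash
echo '[{"xyz": [0,0,0.014],"finger_gap": 30},{"finger_gap": 30},{"finger_gap": 30}]' | python3 jog.py
python3 - <<'E'
from cell import ctrl, camrig, order, monitor
s=monitor.get_state();print(s["contact_force"],s["ft_torque"],s["position"])
E
echo '[{"xyz": [0,0,0.014],"finger_gap": 30},{"finger_gap": 30},{"finger_gap": 30}]' | python3 jog.py
```

```text
t: 9.5
position: [529.0, 112.6, 22.6]
tool_rot: [0.721, 0.692, -0.0, -0.0]
contact_force: [-0.3, 0.3, -0.8]
gripper_width: 39.0
grip_force: 62.0
[-0.29039679  0.31890641 -0.77927768] [ 0.05817277 -0.00015955 -0.03231706] [528.97897281 112.59505313  22.5664804 ]
t: 9.8
position: [529.1, 112.6, 22.4]
tool_rot: [0.721, 0.692, -0.0, -0.0]
contact_force: [-1.8, 0.1, 4.4]
gripper_width: 38.5
grip_force: 62.7
```

To row units: -12 mm is -0.24, -10 mm is -0.2.

```bash
echo '[{"xyz": [-0.2,0,0],"finger_gap": 30},{"xyz": [-0.24,0,0],"finger_gap": 30},{"xyz": [-0.24,0,0],"finger_gap": 30},{"xyz": [-0.24,0,0],"finger_gap": 30},{"xyz": [-0.16,0,0],"finger_gap": 30},{"finger_gap": 30}]' | python3 jog.py; echo '[{"xyz": [-0.1,0,0],"finger_gap": 30},{"xyz": [-0.1,0,0],"finger_gap": 30},{"xyz": [-0.1,0,0],"finger_gap": 30},{"xyz": [-0.1,0,0],"finger_gap": 30}]' | python3 jog.py;echo '[{"xyz": [-0.1,0,0],"finger_gap": 30},{"xyz": [-0.1,0,0],"finger_gap": 30}]' | python3 jog.py
```

```text
t: 10.4
position: [527.2, 56.5, 22.4]
tool_rot: [0.722, 0.692, -0.0, 0.001]
contact_force: [-0.1, -1.4, 5.5]
gripper_width: 38.4
grip_force: 62.9
t: 10.8
position: [526.4, 38.0, 22.4]
tool_rot: [0.722, 0.692, 0.001, 0.0]
contact_force: [0.7, 2.8, 5.2]
gripper_width: 39.1
grip_force: 62.8
t: 11.0
position: [525.9, 28.0, 22.4]
tool_rot: [0.722, 0.692, 0.0, 0.0]
contact_force: [-0.0, 4.2, 6.0]
gripper_width: 38.7
grip_force: 62.8
```

```bash
cat >> h.py <<'E'
def door(c):
    f=c["frame"];m=cv2.inRange(f,(165,165,165),(255,255,255))
    m[:,:300]=0;m[:140]=0;m[290:]=0;m[:,399:]=0
    k=big(m,(300,145,399,280))
    P=plane(c,k.reshape(-1,2),262)[:,:2]
    v=cv2.fitLine(P.astype(np.float32),cv2.DIST_L2,0,1,1).ravel();a=np.arctan2(v[1],v[0])%np.pi
    return cv2.contourArea(k),np.radians(177.7)-a,P[P[:,0].argmin()]
E
cat > st.py <<'E'
from h import *
from cell import ctrl, camrig, order, monitor
np.set_printoptions(precision=2,suppress=True)
s=monitor.get_state();print(s["t"],s["position"],s["contact_force"],s["ft_torque"])
print("door",door(camrig.camera("top")))
E
python3 st.py; echo '[{"xyz": [-0.08,0,0],"finger_gap": 30},{"xyz": [-0.08,0,0],"finger_gap": 30},{"xyz": [-0.08,0,0],"finger_gap": 30}]' | python3 jog.py|sed -n '2p;4p'; python3 st.py;  echo '[{"xyz": [-0.08,0,0],"finger_gap": 30},{"xyz": [-0.08,0,0],"finger_gap": 30},{"xyz": [-0.08,0,0],"finger_gap": 30}]' | python3 jog.py|sed -n '2p;4p'; python3 st.py
```

```text
11.0 [525.91  28.04  22.38] [-0.03  4.15  6.04] [ 0.58  0.09 -0.08]
door (695.0, np.float64(0.38883029929978274), array([493.07, -97.3 ]))
position: [525.4, 16.1, 22.4]
contact_force: [-0.0, 3.3, 6.0]
11.35 [525.36  16.12  22.38] [-0.01  3.33  6.03] [ 0.54  0.11 -0.08]
door (693.5, np.float64(0.3895569991288843), array([493.07, -97.3 ]))
position: [524.8, 4.3, 22.4]
contact_force: [1.4, 4.9, 7.1]
11.7 [524.84   4.26  22.41] [1.38 4.9  7.1 ] [ 0.69  0.13 -0.08]
door (695.5, np.float64(0.3823691558061304), array([493.07, -97.3 ]))
```

To row units: -4 mm is -0.08.

```bash
for k in 1; do echo '[{"xyz": [-0.08,0,0],"finger_gap": 30},{"xyz": [-0.08,0,0],"finger_gap": 30},{"xyz": [-0.08,0,0],"finger_gap": 30}]' | python3 jog.py|sed -n '2p;4p'; python3 st.py;  echo '[{"xyz": [-0.08,0,0],"finger_gap": 30},{"xyz": [-0.08,0,0],"finger_gap": 30},{"xyz": [-0.08,0,0],"finger_gap": 30}]' | python3 jog.py|sed -n '2p;4p'; python3 st.py; done
```

```text
position: [524.2, -7.4, 22.4]
contact_force: [-1.2, 6.8, 7.9]
12.05 [524.17  -7.41  22.39] [-1.23  6.83  7.88] [ 0.85  0.11 -0.09]
door (687.5, np.float64(0.3416005324540796), array([ 488.99, -105.44]))
position: [523.5, -19.1, 22.4]
contact_force: [-0.8, 7.5, 6.6]
12.4 [523.51 -19.07  22.36] [-0.8   7.46  6.61] [ 1.03  0.11 -0.11]
door (680.5, np.float64(0.2980338286576929), array([ 484.92, -115.62]))
```

Contact began with the tip about 50 mm past the door's lower edge, so the gap is about 10 mm. The door is swinging shut, and the wrist should stay clear. I'll ease off the downward press and carry on slowly.

To row units: -4 mm is -0.08, -0.4 mm is -0.008.

```bash
echo '[{"xyz": [-0.08,0,-0.008],"finger_gap": 30},{"xyz": [-0.08,0,0],"finger_gap": 30},{"xyz": [-0.08,0,0],"finger_gap": 30},{"xyz": [-0.08,0,0],"finger_gap": 30},{"xyz": [-0.08,0,0],"finger_gap": 30}]' | python3 jog.py|sed -n '2p;4p'; python3 st.py;  echo '[{"xyz": [-0.08,0,0],"finger_gap": 30},{"xyz": [-0.08,0,0],"finger_gap": 30},{"xyz": [-0.08,0,0],"finger_gap": 30},{"xyz": [-0.06,0,0],"finger_gap": 30},{"xyz": [-0.06,0,0],"finger_gap": 30}]' | python3 jog.py|sed -n '2p;4p'; python3 st.py
```

```text
position: [522.2, -38.7, 22.4]
contact_force: [-1.7, 8.2, 7.7]
12.95 [522.18 -38.7   22.39] [-1.71  8.15  7.7 ] [ 1.1   0.   -0.15]
door (674.5, np.float64(0.21987401954514407), array([ 478.83, -131.9 ]))
position: [521.2, -56.2, 22.4]
contact_force: [-1.9, 10.1, 8.1]
13.5 [521.22 -56.2   22.4 ] [-1.91 10.1   8.09] [ 1.33  0.07 -0.22]
door (678.5, np.float64(0.1465593527970972), array([ 474.76, -146.16]))
```

To row units: -2.5 mm is -0.05, -0.5 mm is -0.01.

```bash
echo '[{"xyz": [-0.05,0,-0.01],"finger_gap": 30},{"xyz": [-0.05,0,0],"finger_gap": 30},{"xyz": [-0.05,0,0],"finger_gap": 30},{"xyz": [-0.05,0,0],"finger_gap": 30},{"xyz": [-0.05,0,0],"finger_gap": 30},{"xyz": [-0.05,0,0],"finger_gap": 30}]' | python3 jog.py|sed -n '2p;4p'; python3 st.py;  echo '[{"xyz": [-0.04,0,0],"finger_gap": 30},{"xyz": [-0.04,0,0],"finger_gap": 30},{"xyz": [-0.04,0,0],"finger_gap": 30},{"xyz": [-0.04,0,0],"finger_gap": 30}]' | python3 jog.py|sed -n '2p;4p'; python3 st.py
```

```text
position: [520.1, -70.9, 22.4]
contact_force: [-1.9, 10.2, 6.8]
14.15 [520.07 -70.95  22.4 ] [-1.88 10.18  6.77] [ 1.25 -0.04 -0.22]
door (663.0, np.float64(0.08141505233628177), array([ 470.71, -166.56]))
position: [519.8, -78.9, 22.4]
contact_force: [-2.1, 9.6, 6.4]
14.6 [519.79 -78.9   22.42] [-2.11  9.62  6.38] [ 1.29 -0.07 -0.08]
door (644.0, np.float64(0.044913883131569854), array([ 470.71, -168.61]))
```

To row units: -1.5 mm is -0.03.

```bash
echo '[{"xyz": [-0.03,0,0],"finger_gap": 30},{"xyz": [-0.03,0,0],"finger_gap": 30}]' | python3 jog.py|sed -n '2p;4p'; python3 st.py;  echo '[{"xyz": [-0.03,0,0],"finger_gap": 30},{"xyz": [-0.03,0,0],"finger_gap": 30}]' | python3 jog.py|sed -n '2p;4p'; python3 st.py; echo '[{"xyz": [-0.03,0,0],"finger_gap": 30},{"xyz": [-0.03,0,0],"finger_gap": 30}]' | python3 jog.py|sed -n '2p;4p'; python3 st.py
```

```text
position: [519.7, -81.9, 22.4]
contact_force: [-1.5, 9.8, 6.4]
14.85 [519.67 -81.85  22.38] [-1.52  9.85  6.37] [ 1.3  -0.01 -0.11]
door (642.0, np.float64(0.028833026808327666), array([ 470.71, -172.71]))
position: [519.5, -84.8, 22.4]
contact_force: [-1.4, 10.6, 7.2]
15.1 [519.55 -84.8   22.4 ] [-1.45 10.58  7.18] [ 1.35 -0.04 -0.1 ]
door (626.0, np.float64(0.01491462699753665), array([ 468.68, -182.91]))
position: [519.4, -87.7, 22.4]
contact_force: [-1.5, 9.4, 6.7]
15.35 [519.42 -87.73  22.41] [-1.47  9.41  6.66] [ 1.36 -0.   -0.1 ]
door (576.0, np.float64(0.0004554938493432914), array([ 468.68, -189.06]))
```

```bash
cat >> st.py <<'E'
import sys
cv2.imwrite(f"pics/s_{s['t']:.2f}.png",camrig.camera("side")["frame"])
E
for i in 1; do echo '[{"xyz": [-0.02,0,0],"finger_gap": 30},{"xyz": [-0.02,0,0],"finger_gap": 30}]' | python3 jog.py|sed -n '2p;4p'; python3 st.py;  echo '[{"xyz": [-0.02,0,0],"finger_gap": 30},{"xyz": [-0.02,0,0],"finger_gap": 30}]' | python3 jog.py|sed -n '2p;4p'; python3 st.py; echo '[{"xyz": [-0.02,0,0],"finger_gap": 30},{"xyz": [-0.02,0,0],"finger_gap": 30}]' | python3 jog.py|sed -n '2p;4p'; python3 st.py; done
```

```text
position: [519.4, -89.3, 22.4]
contact_force: [-0.3, 12.2, 6.4]
15.6 [519.44 -89.27  22.43] [-0.27 12.19  6.38] [ 1.64 -0.09 -0.03]
door (557.5, np.float64(-0.0014959622206029977), array([ 468.68, -189.06]))
position: [519.4, -91.1, 22.4]
contact_force: [-0.3, 12.7, 6.6]
15.9 [519.43 -91.06  22.39] [-0.33 12.65  6.58] [ 1.72 -0.2   0.01]
door (557.0, np.float64(-0.0009232807936010445), array([ 468.68, -189.06]))
position: [519.4, -92.9, 22.4]
contact_force: [-1.0, 12.8, 6.8]
16.2 [519.43 -92.92  22.41] [-0.98 12.79  6.85] [ 1.79 -0.2  -0.01]
door (557.0, np.float64(-0.000894670564108857), array([ 468.68, -189.06]))
```

The door reached the stop at TCP y≈-88.5 and the force stepped up, so lifting has begun. 2 mm should be about 16 mm further on, at y≈-104.5.

To row units: -1 mm is -0.02.

```bash
echo '[{"xyz": [-0.02,0,0],"finger_gap": 30},{"xyz": [-0.02,0,0],"finger_gap": 30},{"xyz": [-0.02,0,0],"finger_gap": 30}]' | python3 jog.py|sed -n '2p;4p'; python3 st.py|tail -1;  echo '[{"xyz": [-0.02,0,0],"finger_gap": 30},{"xyz": [-0.02,0,0],"finger_gap": 30},{"xyz": [-0.02,0,0],"finger_gap": 30}]' | python3 jog.py|sed -n '2p;4p'; python3 st.py
cat > lift.py <<'E'
from h import *
import glob
from cell import ctrl, camrig, order, monitor
c=camrig.camera("side");fs=sorted(glob.glob("pics/s_*.png"),key=lambda p:float(p[7:-4]))
C=np.array([582.5,-301.5]);th=np.radians(-92.3);ex=np.array([np.cos(th),np.sin(th)]);ey=np.array([-ex[1],ex[0]])
w=lambda x,y,z:[*(C+x*ex+y*ey),z]
a,b=proj(c,[w(-110,0,262),w(-110,0,264)]);print("2mm px",b-a)
pts=proj(c,[w(-117,y,z) for y in(110,-110) for z in(262,200)]);print(pts)
x0,y0=pts.min(0).astype(int)-4;x1,y1=pts.max(0).astype(int)+4;print(x0,y0,x1,y1)
ref=cv2.imread(fs[0],0).astype(np.float32)
# row of door's top edge (sub-pixel) along columns: steepest grey step near its projected line
cols=np.linspace(-100,100,60)
def edge(g):
    r=[]
    for y in cols:
        p=proj(c,[w(-117,y,262)])[0];ys=p[1]+np.arange(-6,6.01,.1)
        v=cv2.remap(g,np.full(len(ys),p[0],np.float32).reshape(-1,1),ys.astype(np.float32).reshape(-1,1),cv2.INTER_LINEAR).ravel()
        r.append(v)
    return np.array(r)
E0=edge(ref)
for f in fs:
    g=cv2.imread(f,0).astype(np.float32);E=edge(g);best=[]
    for i in range(len(cols)):
        e=[np.mean((E0[i,20:-20]-E[i,20+k:len(E[i])-20+k])**2) for k in range(-20,21)]
        if E0[i].std()>5:best.append((np.argmin(e)-20)*.1)
    print(f,np.round(np.median(best),2),np.round(np.mean(best),2),len(best))
E
python3 lift.py
```

```text
position: [519.3, -95.7, 22.4]
contact_force: [0.7, 15.1, 6.7]
door (554.0, np.float64(-0.0007194329084692086), array([ 468.68, -189.06]))
position: [519.2, -98.4, 22.4]
contact_force: [-0.1, 14.3, 5.9]
17.0 [519.22 -98.38  22.39] [-0.1  14.28  5.9 ] [ 2.09 -0.29  0.07]
door (550.0, np.float64(-0.0010823059858617867), array([ 468.68, -189.06]))
2mm px [ 0.09235728 -0.49006481]
[[318.47773191 133.47094272]
 [316.82875349 148.32024208]
 [376.68584363 176.06080607]
 [372.76747123 190.38058091]]
312 129 380 194
pics/s_15.60.png 0.0 0.0 60
pics/s_15.90.png -0.1 -0.09 60
pics/s_16.20.png -0.1 -0.23 60
pics/s_16.60.png -0.2 -0.39 60
pics/s_17.00.png -0.3 -0.52 60
```

The manual's scale: shifts go in shares of 50 mm and turns go in shares of 2 rad. Converting my numbers, -1 mm is -0.02.

```bash
echo '[{"xyz": [-0.02,0,0],"finger_gap": 30},{"xyz": [-0.02,0,0],"finger_gap": 30},{"xyz": [-0.02,0,0],"finger_gap": 30},{"xyz": [-0.02,0,0],"finger_gap": 30}]' | python3 jog.py|sed -n '2p;4p'; python3 st.py|tail -1
cat >> lift.py <<'E'
print("centroid-of-step method")
for f in fs:
    E=edge(cv2.imread(f,0).astype(np.float32));D=(E-E0).sum(1)*.1; st=E0[:,90:].mean(1)-E0[:,:30].mean(1)
    print(f,"cols:",np.round([D[k:k+10].mean() for k in range(0,60,10)],1),"step",np.round([st[k:k+10].mean() for k in range(0,60,10)]))
g=cv2.imread(fs[-1]);cv2.imwrite("pics/sl.png",cv2.resize(g[100:240,290:450],None,fx=4.2,fy=4.2,interpolation=cv2.INTER_NEAREST))
E
python3 lift.py|tail -18
```

```text
position: [519.0, -102.0, 22.4]
contact_force: [0.4, 16.8, 7.6]
door (542.0, np.float64(-0.0012098599256811227), array([ 468.68, -189.06]))
[[318.47773191 133.47094272]
 [316.82875349 148.32024208]
 [376.68584363 176.06080607]
 [372.76747123 190.38058091]]
312 129 380 194
pics/s_15.60.png 0.0 0.0 60
pics/s_15.90.png -0.1 -0.09 60
pics/s_16.20.png -0.1 -0.23 60
pics/s_16.60.png -0.2 -0.39 60
pics/s_17.00.png -0.3 -0.52 60
pics/s_17.55.png -0.4 -0.66 60
centroid-of-step method
pics/s_15.60.png cols: [0. 0. 0. 0. 0. 0.] step [-71. -69. -51. -50. -51. -49.]
pics/s_15.90.png cols: [-46.5 -18.5  -7.2  11.1  -0.8   0.3] step [-71. -69. -51. -50. -51. -49.]
pics/s_16.20.png cols: [-91.2 -28.5  -7.9  12.8  -0.6   5.6] step [-71. -69. -51. -50. -51. -49.]
pics/s_16.60.png cols: [-170.4  -52.1   -8.4   -0.4   -1.3    7.2] step [-71. -69. -51. -50. -51. -49.]
pics/s_17.00.png cols: [-2.442e+02 -8.850e+01 -1.800e+00 -2.900e+00 -1.000e-01  4.400e+00] step [-71. -69. -51. -50. -51. -49.]
pics/s_17.55.png cols: [-324.  -143.4   -1.4    9.7   -4.4    3.9] step [-71. -69. -51. -50. -51. -49.]
```

View pics/sl.png

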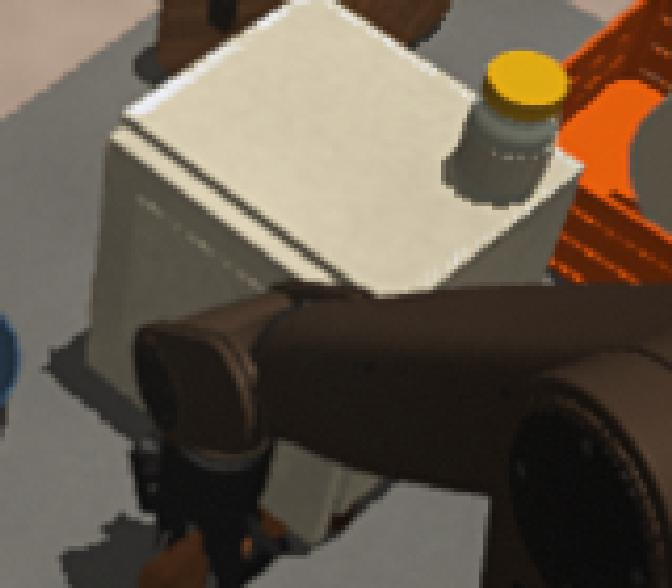

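```bash
cat > lift2.py <<'E'
import contextlib,io
with contextlib.redirect_stdout(io.StringIO()): exec(open("lift.py").read())
for f in fs:
    E=edge(cv2.imread(f,0).astype(np.float32))[22:].mean(0)
    print(f,np.round(E[::6]).astype(int))
    d=np.diff(E);o=np.arange(-6,6,.1)+.05
    hi=np.clip(-d,0,None)*(o>-2.5)*(o<4.5);lo=np.clip(d,0,None);print("   fall at",(hi*o).sum()/hi.sum())
E
python3 lift2.py
```

```text
pics/s_15.60.png [ 80  82 105 141 174 196 205 208 208 206 198 179 149 114  87  75  73  75
  76  77  77]
   fall at 1.303759521009225
pics/s_15.90.png [ 80  84 108 144 176 197 206 208 208 206 197 177 146 111  86  75  74  75
  76  77  77]
   fall at 1.2610314475399802
pics/s_16.20.png [ 81  86 112 148 179 199 206 208 208 205 196 175 143 108  84  75  74  75
  76  77  77]
   fall at 1.2073761095915085
pics/s_16.60.png [ 82  88 116 153 183 200 207 208 208 205 194 170 137 103  82  74  74  75
  76  77  77]
   fall at 1.1055861361012362
pics/s_17.00.png [ 82  91 120 156 185 201 207 208 207 204 192 167 133 100  80  74  74  75
  76  77  77]
   fall at 1.0429359729502328
pics/s_17.55.png [ 84  95 126 162 189 203 207 208 207 203 189 162 127  96  78  73  74  76
  77  77  77]
   fall at 0.9461882916604888
```

The door edge tracked cleanly: it has risen 0.36 px ≈ 1.5 mm since just after shutting, so the lift is about 1.6-1.7 mm. I'll drive 3 mm more and then measure again.

To row units: -1 mm is -0.02.

```bash
echo '[{"xyz": [-0.02,0,0],"finger_gap": 30},{"xyz": [-0.02,0,0],"finger_gap": 30},{"xyz": [-0.02,0,0],"finger_gap": 30},{"finger_gap": 30}]' | python3 jog.py|sed -n '2p;4p'; python3 st.py|tail -1; python3 lift2.py|tail -1; echo '[{"finger_gap": 44},{"finger_gap": 50},{"finger_gap": 56},{"finger_gap": 58},{"finger_gap": 58}]' | python3 jog.py|sed -n '2,6p'; python3 st.py; python3 lift2.py|tail -1
```

```text
position: [518.9, -104.8, 22.4]
contact_force: [-0.5, 17.5, 7.6]
door (538.0, np.float64(-0.001512174683981904), array([ 468.68, -189.06]))
   fall at 0.8741476764021515
position: [519.8, -108.7, 22.7]
tool_rot: [0.722, 0.692, -0.0, -0.0]
contact_force: [-0.3, -0.2, 1.1]
gripper_width: 57.9
grip_force: 0.0
18.8 [ 519.76 -108.7    22.66] [-0.3  -0.17  1.06] [-0.03 -0.06 -0.  ]
door (548.0, np.float64(-0.0006068993391332711), array([ 468.68, -189.06]))
   fall at 0.8633988042914799
```

Let go: the edge held at 0.863 px, so the lift is about 1.9-2.0 mm with the door shut. I'll retreat and verify.

To row units: 40 mm is 0.8, -30 mm is -0.6.

```bash
echo '[{"xyz": [0,0,-0.1],"finger_gap": 58},{"xyz": [0,0,-0.2],"finger_gap": 58},{"xyz": [0,0,-0.4],"finger_gap": 58},{"xyz": [0,0,-0.6],"finger_gap": 58},{"xyz": [0.4,0,-0.6],"finger_gap": 58},{"xyz": [0.8,0,-0.4],"finger_gap": 58},{"xyz": [0.8,0,0],"finger_gap": 58},{"xyz": [0.8,0,0],"finger_gap": 58},{"xyz": [0.4,0,0],"finger_gap": 58},{"finger_gap": 58},{"finger_gap": 58}]' | python3 jog.py; python3 st.py; python3 lift2.py|tail -1; echo '[{"finger_gap": 58},{"finger_gap": 58},{"finger_gap": 58},{"finger_gap": 58},{"finger_gap": 58},{"finger_gap": 58},{"finger_gap": 58},{"finger_gap": 58},{"finger_gap": 58},{"finger_gap": 58}]' | python3 jog.py|head -1; python3 st.py; python3 lift2.py|tail -1; python3 -c "
from cell import ctrl, camrig, order, monitor;import cv2
cv2.imwrite('pics/topf.png',camrig.camera('top')['frame'])"
```

```text
t: 20.05
position: [526.6, 51.7, 138.5]
tool_rot: [0.721, 0.693, 0.0, 0.001]
contact_force: [0.2, -0.5, 0.8]
gripper_width: 57.7
grip_force: 0.0
20.05 [526.64  51.75 138.51] [ 0.16 -0.5   0.79] [-0.03 -0.02 -0.03]
door (534.0, np.float64(-0.0010317612470922555), array([ 468.68, -180.86]))
   fall at 0.8521251527977881
t: 21.2
21.2 [526.51  51.68 137.85] [-0.01  0.24 -0.27] [ 0.01 -0.01  0.  ]
door (533.0, np.float64(-0.0009981442274389352), array([ 468.68, -180.86]))
   fall at 0.854602591819468
```

View pics/topf.png

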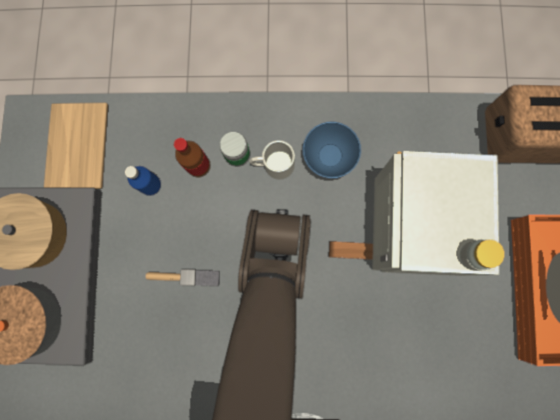

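The top view shows the door shut with the wedge jammed under it at (330-370, 250). The other things are in place and the arm is clear. The edge reading was steady over the last second, so I'm handing in.

```bash
python3 -c "
from cell import ctrl, camrig, order, monitor
print(order.finish_job())"
```

```text
the job is handed in; nothing more can be done
None
```

I handed the job in at about 21 s: the wedge swung the door shut and jams it there, lifted about 2 mm as measured by camera, and the arm is clear with the other things left where they stood.

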